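# Swap out a snapped-in battery pack and reset its charger

### The arm

A 7-joint arm with a two-finger parallel gripper is mounted at the origin on a cart in front of the work surface, level with it; the furniture and walls round the work are solid. World frame = base frame: x ahead of the robot, y to its left, z up, the work surface at z = 0. Lengths are in m, angles in rad, forces in N, time in s.
With the tool pointing down it reaches from about 0.4 to 0.85 m from the base axis. Payload 4.4 kg.
Tool frame: the origin (TCP) lies on the centre line of the jaws, within the pads' length; the fingertips stand 14 mm ahead of it and the grasp point (between the pads) lies 5 mm behind it; z points along the fingers, y is the line along which they close (so a half turn about z gives the same grasp; the last joint's range is limited). The gripper opens to 94 mm and grips with 3 to 60 N. Pads are 16 mm wide; open, the fingers measure 119 mm over their backs; the gripper's body (75 mm by 177 mm) begins 78 mm behind the grasp point.
Start: joints at [-1.382, 0.628, 0.038, 1.517, -0.027, 0.996, -0.02], TCP at [0.164, 0.629, 0.219] pointing down, gripper open.
Joint ranges: [-3.06, 3.06], [-0.37, 2.12], [-1.25, 1.32], [0.18, 2.47], [-1.1, 4.24], [0.23, 1.98], [-2.94, 2.94]. Speed limits (rad/s): [2.57, 2.57, 3.14, 3.14, 3.14, 3.14, 3.14].

### API

Orientations are given as a unit quaternion [x, y, z, w].
In Python, from cell import arm gives the robot as it stands. Calls block until the motion is done:
- arm.reach(position, orientation): joint-space move of the TCP to a pose.
- arm.move_l(position, rate=0.15, ori=None): straight line of the TCP; ori=None keeps the orientation; rate is the mean speed in m/s.
- arm.move_joints(angles): joint-space move.
- arm.set_gripper(opening, grasp_force=None): finger opening in m; grasp_force is the grip in N (None keeps the last); returns when the fingers have stopped.
- arm.sleep(seconds).
- arm.inverse_kinematics(position, orientation): joint angles nearest the present ones, or None.
- arm.state(): the state.
- arm.camera(name): name is "scene" or "top"; returns the picture (384x512x3 uint8, blue, green, red); there is no depth.
- arm.camera_params(name): a dict with "fx", "fy", "cx", "cy" (pixels), "camera_from_world" (4x4, takes a point from world to camera coordinates). Camera axes: x right, y up, looking along -z (the intrinsics and any distortion apply to the point x, -y, -z); pixel columns grow to the right and rows downward; lengths in m; the calibration is good to about 2 mm. A picture is of the moment at which its call begins. camera_params takes no time and is no camera call.
A pose or a line that the arm cannot do raises arm.Unreachable and nothing moves.
- arm.hand_in(): hands the job in; it is judged then, once.
The state is a dict: "clock": time; "q": joint angles; "joint_velocities": joint speeds; "joint_efforts": joint torques, N m; "position": TCP position; "tcp_rot": TCP orientation; "wrist_force": force on the tool from outside, world axes, zero at the start; "ft_torque": the same for the moment, N m; "width": finger opening in m; "grip_force": force on a finger pad.
Only numpy, scipy, OpenCV 4.12 (cv2) and the standard library are available. Lean on these libraries where they do the work, as an engineer would, in place of code of your own. Each camera call takes 0.05 s, during which the arm holds its last target. There are 200 camera calls.

### The job

Pull the battery pack straight up out of the charging dock, against the spring catches that hold it, and stand it upright on the bare bench; let go, take it again by the other pair of sides, and lower it gently, upright and fully down, into the empty bay of the storage rack. Then reset the dock: push its spring-return slide all the way to its end and let it snap back. Leave the spare pack in the rack and the remote, loupe and solder spool undisturbed, and never tip the pack over.

Things in the scene. Friction and masses are not known exactly. Their poses are not given: they have to be found in the camera images.
- pack: Battery pack to move: upright black block, 40 mm (x) by 54 mm (y), 84 mm tall, 0.25 kg; small brass contacts low on its -x face. Origin: centre of the underside, z up. Both y faces have a catch rib 18 mm long, 3 mm proud, 22 mm above the underside; x faces are flat. Starts snapped in the dock, axes parallel to the dock's, underside 12 mm above the bench.
- dock: Charging dock, grey plastic, fixed to the bench. Origin on the bench under the seated pack's middle, z up. Base plate 12 mm thick, x -95 to +35, y -56 to +56 mm. Two cheeks (32 mm along x, 12 mm thick, tops 80 mm above the bench) stand 4.5 mm from the pack's y faces, so only its x faces can be gripped; low end walls 1.5 mm beyond its x faces, tops 26 mm above the bench.
- catch (a point): Dock point midway between the catches, 40.5 mm above the bench on the dock's z axis (axes as the dock's). A spring plunger in each cheek hooks over the rib of the pack. Pulled straight up, the catches give way at 9 to 13 N plus the pack's weight, within 7 mm of travel (more if askew); then the pack is free, clear of the cheeks once raised 70 mm.
- reset_slide (a joint): Travel of the reset slide on the dock's base plate, on the dock's -x side: 0 at rest, 0.025 m at its end. It moves along the dock's +y. A spring pulls it back to 0: 1.2 N at rest, 3.7 N at the end.
- reset_knob (a point): Centre of the top of the slide's knob, a black block 20 mm along the dock's x, 14 mm along its y (the way it slides), 24 mm tall, its top 38.5 mm above the bench, its foot 2.5 mm above the base plate. At rest it stands at dock x -68, y -12.5 mm; at its end y +12.5 mm. It moves with the knob; its axes are the dock's.
- rack: Storage rack, aluminium, fixed to the bench: two bays side by side along its x between three upright walls (5 mm thick, 64 mm long in y, 48 mm clear between, tops 74 mm above the bench). Origin on the bench under the middle wall, z up. Floor plate 116 x 84 mm, 8 mm thick. Lips 8 mm high above the floor close both y ends, inner faces at y -36 and +36 mm.
- bay (a point): Centre of the floor of the rack's empty bay: 26.5 mm from the rack's origin towards its -x, 8 mm above the bench, axes as the rack's. The pack goes in with its x across the walls and its y faces to the open ends, either way round. Walls and spare pack leave no room for fingers on its x faces there.
- spare_pack: Spare pack, same as the other, loose in the rack's +x bay. Leave it there. Origin at the centre of its underside.
- remote: Cream remote control, 47 x 128 x 20 mm, lying on the bench towards the back. Bystander. Origin under its centre.
- loupe: Black ring loupe, 62 x 55 x 17 mm, lying on the bench at the left. Bystander. Origin under its centre.
- spool: Small spool of solder, 40 mm across, 30 mm tall, standing on the bench at the left. Bystander. Origin under its centre.

How it is judged:
By the outcome, as a careful person would: the job done as asked, in the order asked, and still so for the second after the job is handed in, with the robot touching nothing.
It also fails if it takes over 67 s, if anything falls off the work surface, if the arm or the gripper's body presses on something with over 40 N, if the wrist force passes 120 N, or if a joint passes its speed limit or range.

## Working session

There is one attempt and no reset: what is moved stays moved. The work goes in short steps, each a Python script; the robot and the scene stay as the last script left them, time stands still between calls to the robot, and variables do not carry over. Pictures are saved under pics/ and viewed, at most 10 in all, crops included, and the job is handed in when it is done.

```bash
ls; mkdir -p pics
python3 - <<'E'
from cell import arm
import cv2,numpy as np
for n in("scene","top"):
    im=arm.camera(n); cv2.imwrite(f"pics/{n}0.png",im); 
    cv2.imwrite(f"pics/{n}0b.png",cv2.resize(im,(800,600),interpolation=cv2.INTER_CUBIC))
    p=arm.camera_params(n); print(p)
    T=np.linalg.inv(p["camera_from_world"]);print(T[:3,3])
s=arm.state();print(s)
E
```

```text
pics
{'fx': 357.6364349102991, 'fy': 357.6364349102991, 'cx': 256.40470079958595, 'cy': 190.09945005180722, 'camera_from_world': array([[-0.84205766, -0.53905984,  0.01879862,  0.63094215],
       [ 0.40421363, -0.60757314,  0.68371502, -0.12049294],
       [-0.35714177,  0.58332613,  0.72950694, -0.8590923 ],
       [ 0.        ,  0.        ,  0.        ,  1.        ]])}
[0.27317681 0.76803829 0.69723579]
{'fx': 466.1432058571157, 'fy': 466.1432058571157, 'cx': 259.77427737324746, 'cy': 195.71855772627805, 'camera_from_world': array([[ 1.08634096e-03, -9.99999294e-01, -4.81401685e-04,
         2.47516612e-01],
       [ 9.98035697e-01,  1.05405331e-03,  6.26389428e-02,
        -5.59588690e-01],
       [-6.26383912e-02, -5.48503315e-04,  9.98036137e-01,
        -1.19258377e+00],
       [ 0.00000000e+00,  0.00000000e+00,  0.00000000e+00,
         1.00000000e+00]])}
[0.48351907 0.24745214 1.2254129 ]
{'clock': 0.1, 'q': array([-1.3817698 ,  0.62924608,  0.03849081,  1.51823492, -0.02695312,
        0.99630745, -0.02001038]), 'joint_velocities': array([-0.00118037, -0.00213293,  0.0008712 , -0.00274454,  0.00180341,
       -0.00101189,  0.00093447]), 'joint_efforts': array([ 2.26878845e-03, -5.50787365e+01,  1.14714917e+00, -1.87118161e+01,
       -5.21975337e-02,  1.91736000e-02,  5.51705591e-05]), 'position': array([0.16371853, 0.62846244, 0.2186624 ]), 'tcp_rot': array([ 1.27079363e-01,  9.91892198e-01, -8.36067188e-04, -6.57054410e-05]), 'wrist_force': array([0.28841334, 0.06327026, 0.23524329]), 'ft_torque': array([-0.0714734 , -0.05287893,  0.0033739 ]), 'grip_force': 0.0, 'width': 0.09370578092997638}
```

View pics/top0b.png

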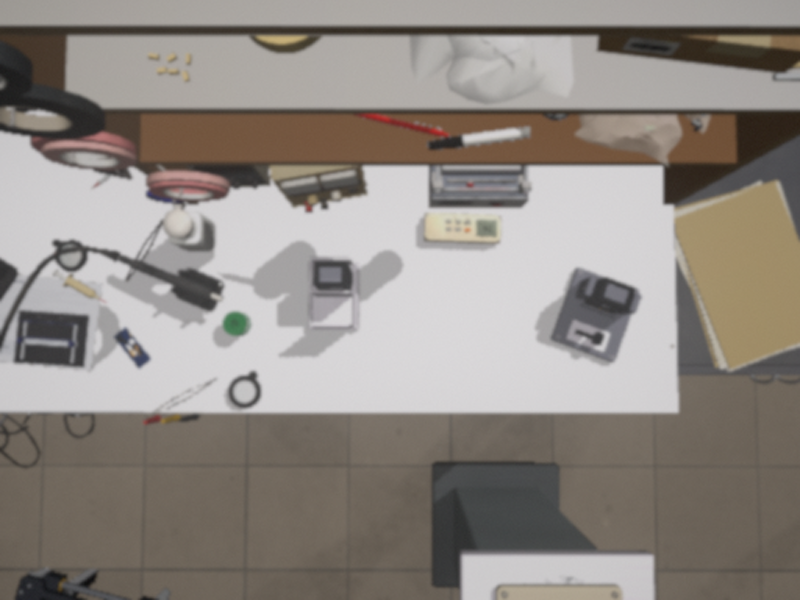

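View pics/scene0b.png

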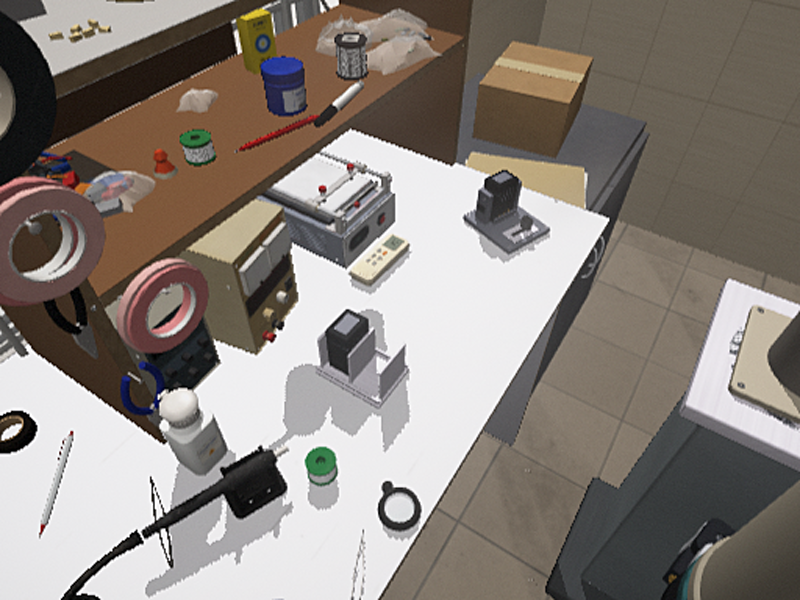

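The top view shows the rack at about (333,295), the dock at about (597,315), the remote at (462,228), the spool at (236,323) and the loupe at (244,390), all in 800x600 pixels. The scene view shows the same objects. Next I'll enlarge the dock and rack.

Run:
```python
import cv2,numpy as np
t=cv2.imread("pics/top0.png");s=cv2.imread("pics/scene0.png")
def c(im,x,y,w=66,h=66,k=6): return cv2.resize(im[y:y+h,x:x+w],None,fx=k,fy=k,interpolation=cv2.INTER_CUBIC)
cv2.imwrite("pics/ctop.png",np.hstack([c(t,349,168),c(t,182,158)]))   # dock | rack
cv2.imwrite("pics/cscene.png",np.hstack([c(s,292,102),c(s,198,192,66,72)[:396]]))
```

```text
(no output)
```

View pics/ctop.png

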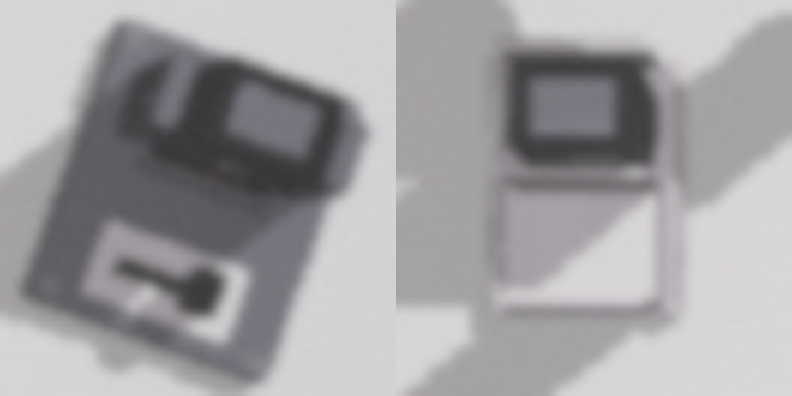

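View pics/cscene.png

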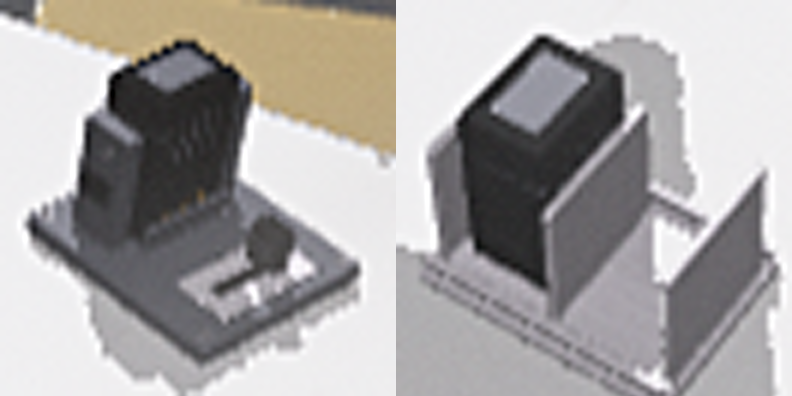

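```bash
cat > h.py <<'E'
from cell import arm
import cv2,numpy as np
from scipy.optimize import least_squares
from scipy.spatial.transform import Rotation as R
def proj(cam,P):
    p=arm.camera_params(cam);T=p["camera_from_world"];c=np.atleast_2d(P)@T[:3,:3].T+T[:3,3]
    return np.c_[p["fx"]*c[:,0]/-c[:,2]+p["cx"],p["fy"]*-c[:,1]/-c[:,2]+p["cy"]]
def W(pose,L):
    L=np.atleast_2d(L).astype(float)/1000;x,y,a=pose
    return L@R.from_euler('z',a).as_matrix().T+[x,y,0]
def fit(obs,x0):
    f=lambda s:np.concatenate([(proj(c,W(s,l))-uv)[0] for c,l,uv in obs])
    r=least_squares(f,x0,loss='soft_l1',x_scale=[.01,.01,.1]);return r.x,f(r.x).reshape(-1,2)
def box(x0,x1,y0,y1,z0,z1):
    P=[(x,y,z) for x in(x0,x1) for y in(y0,y1) for z in(z0,z1)]
    return [(P[i],P[j]) for i in range(8) for j in range(i) if sum(a!=b for a,b in zip(P[i],P[j]))==1]
def overlay(im,cam,pose,boxes,x,y,w,h,k=6):
    o=cv2.resize(im[y:y+h,x:x+w],None,fx=k,fy=k,interpolation=cv2.INTER_CUBIC)
    for b in boxes:
        for e in box(*b):
            q=(proj(cam,W(pose,e))-[x,y]+.5)*k-.5
            cv2.line(o,*[tuple(int(v) for v in p) for p in q],(0,0,255),1,cv2.LINE_AA)
    return o
def quat(yaw): # tool down, tool y axis at angle yaw in world
    y=np.array([np.cos(yaw),np.sin(yaw),0]);z=np.array([0,0,-1.])
    return R.from_matrix(np.c_[np.cross(y,z),y,z]).as_quat()
DOCK=[(-95,35,-56,56,0,12),(-20,20,-27,27,12,96),(-78,-58,-19.5,-5.5,14.5,38.5),(-16,16,31.5,43.5,12,80)]
RACK=[(-58,58,-42,42,0,8),(-55.5,-50.5,-32,32,8,74),(-2.5,2.5,-32,32,8,74),(50.5,55.5,-32,32,8,74)]
E
cat > m.py <<'E'
from h import *
g=lambda ox,oy,u,v:np.array([(u+.5)/6-.5+ox,(v+.5)/6-.5+oy])
td=lambda u,v:g(349,168,u,v); sd=lambda u,v:g(292,102,u,v)
tr=lambda u,v:g(182,158,u-396,v); sr=lambda u,v:g(198,192,u-396,v)
D=[("top",(35,56,12),td(122,22)),("top",(-95,56,12),td(25,290)),("top",(-95,-56,12),td(263,380)),("top",(0,0,96),td(275,118)),("top",(-68,-12.5,38.5),td(203,290)),
("scene",(35,56,12),sd(30,220)),("scene",(-95,56,12),sd(205,350)),("scene",(-95,-56,12),sd(358,266)),("scene",(0,0,96),sd(175,72)),("scene",(-68,-12.5,38.5),sd(270,230))]
K=[("top",(-55.5,-32,74),tr(656,312)),("top",(-55.5,32,74),tr(500,307)),("top",(-58,-42,8),tr(672,322)),
("scene",(-55.5,32,74),sr(670,295)),("scene",(-55.5,-32,74),sr(767,178)),("scene",(-2.5,32,74),sr(550,215)),("scene",(-2.5,-32,74),sr(649,112)),("scene",(58,42,8),sr(422,262)),("scene",(-58,-42,8),sr(776,265))]
d,rd=fit(D,[.5,-.05,-.34]);k,rk=fit(K,[.5,.37,0])
print(d,np.degrees(d[2]));print(rd.round(1).tolist());print(k,np.degrees(k[2]));print(rk.round(1).tolist())
np.savez("poses.npz",d=d,k=k)
t=cv2.imread("pics/top0.png");s=cv2.imread("pics/scene0.png")
o=np.vstack([np.hstack([overlay(t,"top",d,DOCK,349,168,66,50),overlay(t,"top",k,RACK,182,163,66,50)]),np.hstack([overlay(s,"scene",d,DOCK,292,107,66,50),overlay(s,"scene",k,RACK,198,210,66,50)])])
cv2.imwrite("pics/ov.png",o[:600,:800])
E
python3 m.py
```

```text
[ 0.57586797 -0.07661198 -0.36010547] -20.63252336922736
[[-0.3, -1.6], [-1.2, 0.2], [-0.3, 0.5], [-1.0, -0.2], [0.1, -0.4], [-0.5, -1.6], [0.2, -0.1], [1.6, -0.7], [0.7, -0.7], [1.1, -1.0]]
[ 0.57884568  0.37235357 -0.03231954] -1.8517734626782192
[[-3.2, -0.4], [-3.1, -0.4], [-0.0, -0.1], [-0.2, -1.1], [0.6, -1.1], [0.0, 0.6], [1.0, -0.7], [-0.2, 0.7], [1.6, -0.4]]
```

View pics/ov.png

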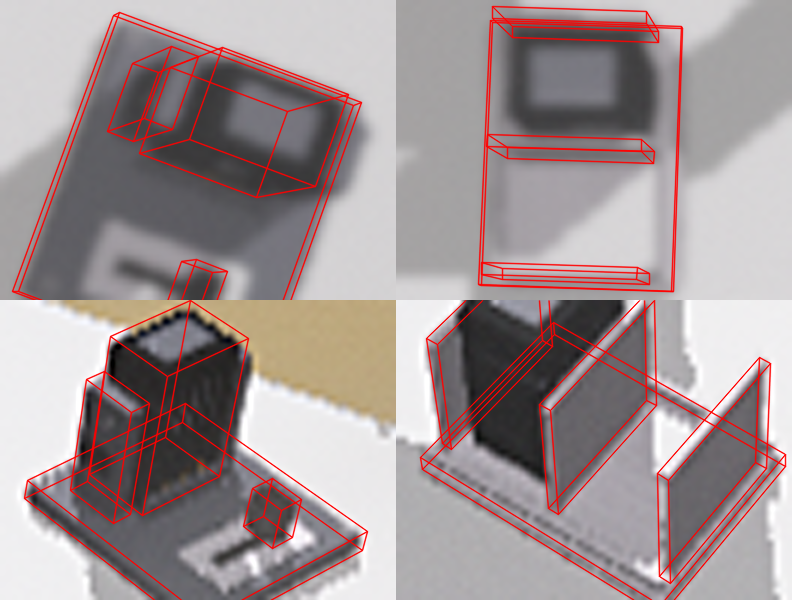

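The fit is within a few mm, but the two cameras disagree by 1–3 px. I'll hover over the pack and check against the fingers in the same picture.

```bash
cat > s1.py <<'E'
from h import *
P=np.load("poses.npz");d=P["d"]
for yaw in (d[2],d[2]+np.pi):
    q=arm.inverse_kinematics([d[0],d[1],.14],quat(yaw));print(yaw,q)
yaw=min((d[2],d[2]+np.pi),key=lambda a:abs(arm.inverse_kinematics([d[0],d[1],.14],quat(a))[6]))
arm.reach([.45,.25,.28],quat(yaw)); arm.reach([d[0],d[1],.15],quat(yaw))
s=arm.state();print(yaw,s["clock"],s["position"],s["wrist_force"],s["width"])
im=arm.camera("scene");cv2.imwrite("pics/hov.png",im);t=arm.camera("top");cv2.imwrite("pics/hovt.png",t)
# fingers in tool-aligned frame: x along tool y
p=s["position"];z=p[2]*1000-14;w=s["width"]*500
F=[(w,w+12.5,-8,8,z,z+40),(-w-12.5,-w,-8,8,z,z+40)]
o=overlay(im,"scene",(p[0],p[1],d[2]),F,280,70,80,90)
cv2.imwrite("pics/hovo.png",o)
E
python3 s1.py
```

```text
-0.36010546578769115 [-0.21240649  0.6756431   0.47508968  1.80274474 -0.4253054   0.76610573
  0.12468257]
2.781487187802102 [ 0.27096465  0.6411899  -0.29264863  1.78808352  0.25607361  0.74952195
  2.62616882]
-0.36010546578769115 3.2417 [ 0.57630551 -0.07461738  0.15017389] [-0.20465808  0.26517697  0.10275003] 0.09428149405388375
```

View pics/hovo.png

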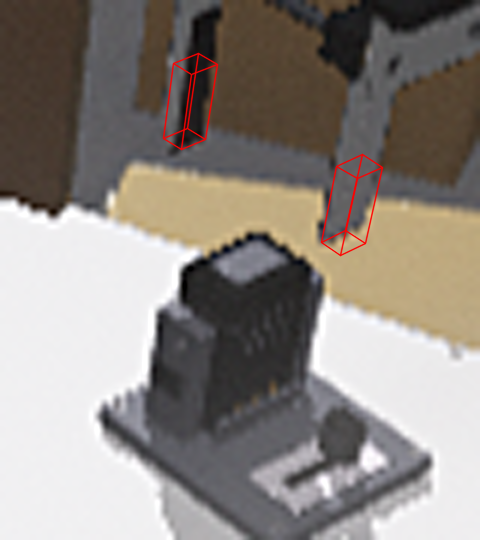

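The finger wireframe lies within about 1 px of the real tips, at (172–200,150) and (322–357,245) in the crop, so the scene camera agrees with the arm. The image is slightly smaller than the model predicts. I'll refit each camera alone with a free scale and compare.

```bash
cat > m2.py <<'E'
exec(open("m.py").read().split("d,rd=")[0])
# top view: silhouette on the camera-facing side is the bottom edge
D[0]=("top",(35,56,0),D[0][2]);D[1]=("top",(-95,56,0),D[1][2])
def fits(obs,x0,cam):
    o=[q for q in obs if q[0]==cam];uv=np.array([q[2] for q in o]);L=np.array([q[1] for q in o])
    def f(s):
        pr=proj(cam,W(s[:3],L)); c=pr.mean(0); return np.r_[((pr-c)*s[3]+c-uv).ravel(),(s[3]-1)/.03]
    r=least_squares(f,[*x0,1],loss='soft_l1',x_scale=[.01,.01,.1,.05]);print(cam,r.x[:2].round(4),np.degrees(r.x[2]).round(2),r.x[3].round(3),f(r.x)[:-1].reshape(-1,2).round(1).tolist())
for c in("scene","top"): fits(D,[.576,-.077,-.35],c)
for c in("scene","top"): fits(K,[.576,.37,-.03],c)
E
python3 m2.py
```

```text
scene [ 0.5761 -0.0715] -19.86 0.978 [[-0.6, -0.6], [-0.1, 0.3], [0.4, -0.2], [0.0, 0.7], [0.3, -0.3]]
top [ 0.5752 -0.0794] -21.15 0.979 [[0.0, -0.2], [-0.7, 0.0], [0.1, 0.2], [-0.2, 0.4], [0.9, -0.4]]
scene [0.5792 0.3734] -2.54 0.984 [[-1.0, -0.9], [-0.1, -0.4], [-0.3, 0.8], [0.7, -0.1], [-0.0, 0.5], [0.9, 0.0]]
top [0.578  0.3661] -1.67 0.987 [[-0.7, -0.1], [-0.3, -0.0], [2.3, 0.1]]
```

```bash
cat > s2.py <<'E'
from h import *
d=np.array([.5757,-.0755,np.radians(-20.5)])
arm.move_l([d[0],d[1],.085],.1,quat(d[2]));s=arm.state();print(s["clock"],s["position"],s["wrist_force"])
im=arm.camera("scene");cv2.imwrite("pics/h2.png",im);t=arm.camera("top");cv2.imwrite("pics/h2t.png",t)
p=s["position"];z=p[2]*1000-14;w=s["width"]*500
F=[(w,w+12.5,-8,8,z,z+20),(-w-12.5,-w,-8,8,z,z+20)]
a=overlay(im,"scene",d,[],290,85,75,80,10)
cv2.imwrite("pics/h2o.png",a[:600])
E
python3 s2.py
```

```text
4.1417 [ 0.57605345 -0.07569324  0.08536452] [ 0.82477871 -0.26895734 -0.06479607]
```

View pics/h2o.png

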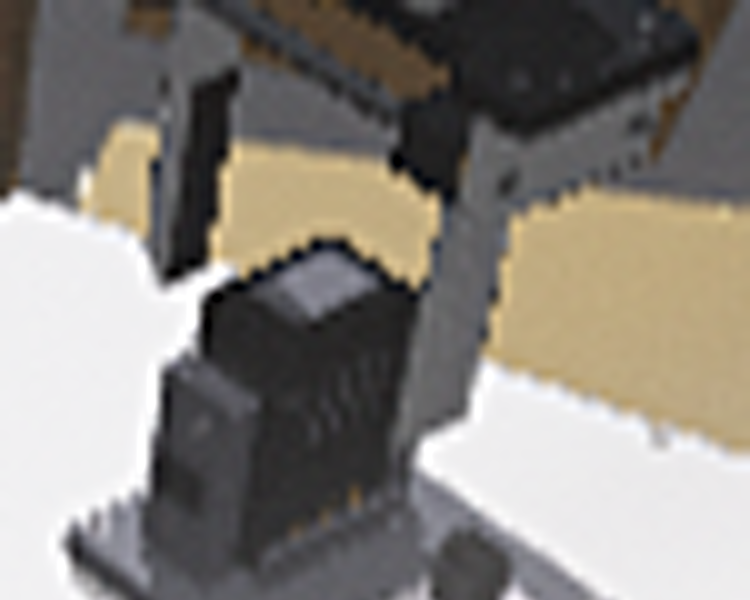

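Run:
```python
from h import *
p=(.57605,-.07569,np.radians(-20.5));z=71.4
for n,c in dict(farback=(59.5,8,z),farin=(47,8,z),farin2=(47,-8,z),nearin=(-47,8,z),nearback=(-59.5,8,z),nearback2=(-59.5,-8,z),packL=(20,27,96),packT=(20,-27,96),packR=(-20,-27,96),packN=(-20,27,96),ctr=(0,0,96)).items():
    print(n,((proj("scene",W(p,c))-[290,85]+.5)*10-.5)[0].round())
for dx,dy in((.005,0),(0,.005)):print(((proj("scene",W((p[0]+dx,p[1]+dy,p[2]),(0,0,96)))-proj("scene",W(p,(0,0,96))))*10).round(1))
```

```text
farback [149. 268.]
farin [177. 288.]
farin2 [216. 270.]
nearin [398. 444.]
nearback [429. 465.]
nearback2 [469. 445.]
packL [202. 283.]
packT [336. 222.]
packR [433. 286.]
packN [298. 350.]
ctr [317. 284.]
[[-15.6  -5.6]]
[[-7.5  8.3]]
```

The pack's label centre (318,284) matches the prediction, while the fingers sit a few px off. So the pack is about 2–3 mm off laterally. I'll descend and close in small steps, centring by wrist force.

```bash
cat > s3.py <<'E'
from h import *
d=np.array([.5745,-.0735,np.radians(-20.5)]);ax=np.array([np.cos(d[2]),np.sin(d[2]),0])
arm.move_l([d[0],d[1],.085],.1);arm.move_l([d[0],d[1],.067],.08);f0=arm.state()["wrist_force"]
for w in (.054,.050,.047,.045,.044,.043,.042,.041,.040,.039):
    arm.set_gripper(w,5);s=arm.state();f=s["wrist_force"]-f0
    print(w,round(s["width"],4),round(s["grip_force"],1),f.round(2),round(f@ax,2),s["clock"])
    if abs(f@ax)>1 or s["grip_force"]>2: break
E
python3 s3.py
```

```text
0.054 0.0539 0.0 [-0.61 -0.58 -0.48] -0.36 5.6417
0.05 0.0496 0.0 [-0.48  0.1  -0.73] -0.48 5.95
0.047 0.0468 0.0 [ 0.21 -0.65 -0.51] 0.43 6.2417
0.045 0.0454 0.0 [ 1.08 -0.12 -0.81] 1.05 6.5
```

```bash
cat > s4.py <<'E'
from h import *
a=np.radians(-20.5);ax=np.array([np.cos(a),np.sin(a),0])
def lat():
    v=[]
    for _ in range(4): arm.sleep(.04);v.append(arm.state()["wrist_force"])
    return np.mean(v,0)
print(lat().round(2))
for w in (.044,.043,.042,.041,.040,.038):
    arm.set_gripper(w,5);s=arm.state();f=lat()
    print(w,round(s["width"],4),round(s["grip_force"],1),f.round(2),round(f@ax,2),round(s["clock"],2))
    if abs(f@ax)>2.5 or s["grip_force"]>2: break
E
python3 s4.py
```

```text
[0.26 0.24 0.25]
0.044 0.0443 0.0 [-0.09  0.03  0.23] -0.09 6.89
0.043 0.0432 0.0 [ 0.5  -0.06  0.01] 0.49 7.28
0.042 0.042 0.1 [-0.06 -0.25  0.04] 0.03 7.67
0.041 0.041 0.5 [ 0.99 -0.77 -0.21] 1.2 8.07
0.04 0.0398 2.9 [ 1.64 -0.53  0.55] 1.72 8.46
```

The pack was within 1 mm of centre. Now I'll grip firmly and pull.

```bash
cat > s5.py <<'E'
from h import *
def st(n):
    s=arm.state();print(n,round(s["clock"],2),s["position"].round(4),s["wrist_force"].round(1),s["ft_torque"].round(2),round(s["width"],4),round(s["grip_force"],1));return s
arm.set_gripper(.03,45);s=st("grip");p=s["position"]
q=np.array([.5745,-.0735])
for z in (.069,.071,.073,.075,.077,.080):
    arm.move_l([*q,z],.03);st(z)
arm.move_l([*q,.185],.12);st("up")
cv2.imwrite("pics/up.png",arm.camera("scene"))
E
python3 s5.py
```

```text
grip 8.84 [ 0.5747 -0.0736  0.0671] [ 1.6 -0.5  0.6] [-0.23 -0.35 -0.03] 0.0398 45.0
0.069 9.09 [ 0.5741 -0.0733  0.0679] [  4.5  -1.2 -15.6] [-0.53 -1.08  0.06] 0.0398 45.0
0.071 9.34 [ 0.574  -0.0733  0.0691] [  5.8  -1.8 -23.1] [-0.64 -1.61  0.1 ] 0.0394 45.0
0.073 9.59 [ 0.574  -0.0734  0.0717] [  4.3  -3.  -14.9] [-0.63 -1.22  0.07] 0.0399 45.0
0.075 9.84 [ 0.574  -0.0734  0.0752] [ 2.  -0.4 -6.8] [-0.24 -0.35  0.05] 0.0397 45.0
0.077 10.09 [ 0.5741 -0.0733  0.078 ] [-0.8 -0.2  0.6] [-0.1   0.26  0.  ] 0.0401 45.0
0.08 10.34 [ 0.5744 -0.0733  0.0804] [-0.3 -0.8 -2.8] [-0.09  0.08 -0.  ] 0.0397 45.0
up 11.37 [ 0.5739 -0.0732  0.1843] [ 0.5  0.5 -1.7] [-0.05  0.12  0.  ] 0.0396 45.0
```

```bash
cat > s6.py <<'E'
from h import *
exec(open("s5.py").read().split("arm.set_g")[0].split("import *")[1])
K=np.radians(-2.2);B=[.54,.15]
for a in (K+np.pi/2,K-np.pi/2):
    print(a,arm.inverse_kinematics([*B,.16],quat(a)),arm.inverse_kinematics([.5525,.372,.2],quat(a)))
arm.reach([*B,.18],quat(K));arm.move_l([*B,.066],.12);s=st("pre");f0=s["wrist_force"][2]
z=.063
while z>.049:
    arm.move_l([*B,z],.03);s=arm.state()
    if s["wrist_force"][2]-f0>3: break
    z-=.001
st(z)
cv2.imwrite("pics/b0.png",arm.camera("scene"))
arm.set_gripper(.046);arm.sleep(.2);arm.set_gripper(.09);st("open")
arm.move_l([*B,.16],.15);cv2.imwrite("pics/b1.png",arm.camera("scene"))
c=lambda n,x,y:cv2.resize(cv2.imread(n)[y:y+110,x:x+75],None,fx=5,fy=5,interpolation=cv2.INTER_CUBIC)
u=proj("scene",[.54,.15,.06])[0].astype(int)-[37,60]
cv2.imwrite("pics/b.png",np.hstack([c("pics/b0.png",*u),c("pics/b1.png",*u)]))
E
python3 s6.py
```

```text
1.5323990832510213 [-0.31055012  0.57448253 -0.01587333  1.83299002  0.01287367  0.73421879
  1.19896633] [-0.65694835  0.67170162  0.03887925  1.48934589 -0.02910863  0.98110923
  0.92208044]
-1.6091935703387719 [-0.83617359  0.73206708  0.85749282  1.84790425 -0.7035688   0.89673801
 -1.2483294 ] [-1.09271762  0.83433314  0.89550825  1.50371081 -0.68959388  1.14059521
 -1.67279177]
pre 13.42 [0.5407 0.1499 0.0667] [-0.9  0.5 -2.1] [-0.07  0.08 -0.02] 0.04 45.0
0.05399999999999999 15.92 [0.5402 0.15   0.055 ] [-2.3  0.   7.6] [-0.23  0.69 -0.01] 0.0398 45.0
open 17.33 [0.54  0.15  0.054] [ 0.  -0.1  0.2] [-0.08  0.07 -0.01] 0.0901 0.0
```

View pics/b.png

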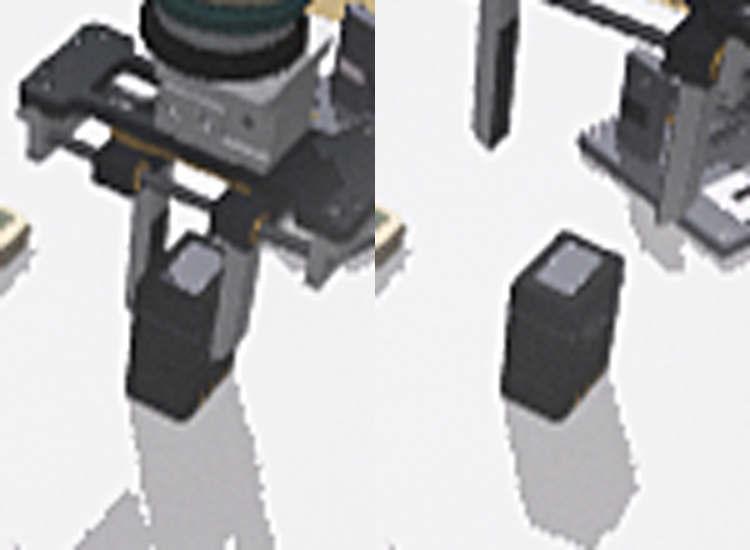

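The pack stands upright on the bench, and the gripper came away cleanly. Next I'll regrasp it by the y faces and hover over the bay.

```bash
cat > s7.py <<'E'
from h import *
exec(open("s5.py").read().split("arm.set_g")[0].split("import *")[1])
K=np.radians(-2.2);B=[.5402,.15];Q=quat(K+np.pi/2)
arm.reach([*B,.16],Q);arm.move_l([*B,.047],.12)
for w in (.066,.062,.060,.058,.056,.0545,.053):
    arm.set_gripper(w,5);s=st(w)
    if s["grip_force"]>2:break
arm.set_gripper(.04,35);st("grip")
arm.move_l([*B,.18],.12)
C=[.5519,.373];arm.reach([*C,.18],Q);arm.move_l([*C,.130],.1);s=st("hover")
im=arm.camera("scene");cv2.imwrite("pics/r0.png",im)
k=np.array([.5784,.372,K]);u=(195,180)
o=overlay(im,"scene",k,RACK[1:3],*u,75,80,8)
z=(s["position"][2]-.047)*1000
a=overlay(im,"scene",(*s["position"][:2],K),[(-20,20,-27,27,z,z+84)],*u,75,80,8)
cv2.imwrite("pics/r0o.png",np.where(np.arange(640)[:,None,None]>-1,a,o)[:600]);
np.save("o.npy",o)
for n,c in dict(packBotN=(-20,27),packBotL=(20,27),packBotR=(-20,-27)).items():print(n,((proj("scene",W((*s["position"][:2],K),(*c,z)))-u+.5)*8-.5)[0].round())
for n,c in dict(W0=(-55.5,32,74),W0r=(-55.5,-32,74),M=(-2.5,32,74),Mr=(-2.5,-32,74)).items():print(n,((proj("scene",W(k,c))-u+.5)*8-.5)[0].round())
E
python3 s7.py
```

```text
0.066 21.02 [0.5402 0.15   0.047 ] [-0.1 -0.7 -0.4] [ 0.   -0.05  0.05] 0.0661 0.0
0.062 21.32 [0.5402 0.15   0.047 ] [ 0.1 -0.2  0.5] [-0.02  0.01 -0.01] 0.0623 0.0
0.06 21.58 [0.5402 0.15   0.047 ] [ 0.1  1.  -0.3] [ 0.01 -0.03 -0.  ] 0.0601 0.0
0.058 21.84 [0.5401 0.1495 0.047 ] [ 0.  -2.1  0.1] [-0.36  0.01  0.03] 0.0577 0.7
0.056 22.1 [0.5402 0.1497 0.047 ] [-0.7 -2.1  0.8] [-0.39  0.11  0.04] 0.0559 0.9
0.0545 22.34 [0.5402 0.15   0.047 ] [-0.5 -1.3  0.5] [-0.39  0.02 -0.  ] 0.0545 0.8
0.053 22.56 [0.5402 0.15   0.047 ] [ 0.6 -1.6  1.3] [-0.35  0.04 -0.01] 0.0539 5.0
grip 22.77 [0.5403 0.1501 0.047 ] [ 0.1 -2.3  0.4] [-0.35 -0.04 -0.01] 0.054 35.0
hover 25.57 [0.5524 0.3727 0.1303] [ 0.2  0.  -2. ] [ 0.   -0.02  0.03] 0.0541 35.0
packBotN [371. 430.]
packBotL [252. 359.]
packBotR [488. 300.]
W0 [389. 481.]
W0r [526. 326.]
M [231. 387.]
Mr [372. 240.]
```

View pics/r0o.png

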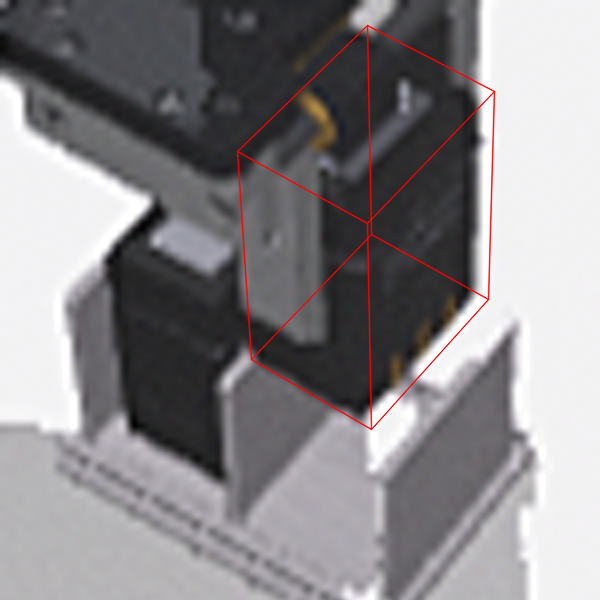

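The pack hovers above the bay, with its bottom corners at (362,412), (473,298) and (255,340) and the wall tops at (386,477), (518,318) and (235,380). I'll back-project these to get the relative offset.

Run:
```python
from h import *
K=np.radians(-2.2);u0=np.array([195,180])
def back(c,z):
    uv=(np.array(c)+.5)/8-.5+u0
    return least_squares(lambda p:(proj("scene",[*p,z])-uv)[0],[.55,.37]).x
r=lambda p:(R.from_euler('z',-K).as_matrix()[:2,:2]@p)
k=[r(back(c,.074))-o for c,o in (((386,477),(-.0555,.032)),((518,318),(-.0555,-.032)),((235,380),(-.0025,.032)))]
p=[r(back(c,.0833))-o for c,o in (((362,412),(-.02,.027)),((473,298),(-.02,-.027)),((255,340),(.02,.027)))]
# lateral edge check at top of pack: label etc. skipped
print(np.round(k,4),np.round(p,4));print("pack-bay (mm):",((np.mean(p,0)-np.mean(k,0)-[-.0265,0])*1000).round(1))
```

```text
[[0.5651 0.3933]
 [0.567  0.3929]
 [0.5644 0.3914]] [[0.5432 0.3904]
 [0.5415 0.3955]
 [0.5411 0.3879]]
pack-bay (mm): [ 3.  -1.2]
```

```bash
cat > s8.py <<'E'
from h import *
exec(open("s5.py").read().split("arm.set_g")[0].split("import *")[1])
C=[.5499,.374];arm.move_l([*C,.130],.05);f0=st("a")["wrist_force"]
for z in (.118,.112,.106,.100,.090,.080,.070,.064,.060,.058,.057,.056,.055,.054,.053):
    arm.move_l([*C,z],.05 if z>.064 else .02);s=st(z);f=s["wrist_force"]-f0
    if np.linalg.norm(f)>4: print("contact");break
E
python3 s8.py
```

```text
a 25.88 [0.5499 0.3745 0.1306] [-0.1 -0.2 -2.5] [0.08 0.07 0.01] 0.054 35.0
0.118 26.27 [0.5495 0.3737 0.1173] [-0.9 -0.3 -2.2] [ 0.02 -0.01 -0.06] 0.0534 35.0
0.112 26.53 [0.5496 0.3738 0.1115] [ 0.   0.4 -2.3] [0.02 0.03 0.02] 0.0538 35.0
0.106 26.8 [0.5496 0.3738 0.1055] [-0.2  0.6 -1.9] [-0.02  0.03 -0.01] 0.0536 35.0
0.1 27.07 [0.5496 0.3738 0.0995] [ 0.  -0.8 -2.6] [ 0.06 -0.04 -0.01] 0.0537 35.0
0.09 27.42 [0.5496 0.3738 0.0894] [-0.9  0.  -2.8] [ 0.03  0.03 -0.03] 0.0543 35.0
0.08 27.77 [0.5495 0.3737 0.0794] [ 0.6  0.3 -2.1] [-0.02  0.04  0.  ] 0.0537 35.0
0.07 28.12 [0.5496 0.3738 0.0695] [-0.1  0.4 -2.2] [ 0.   -0.01 -0.04] 0.0536 35.0
0.064 28.57 [0.5498 0.374  0.0639] [ 0.3 -0.5 -2.2] [ 0.04 -0.03 -0.01] 0.0538 35.0
0.06 28.92 [0.5498 0.3739 0.0598] [-0.2  0.7 -1.9] [ 0.01 -0.    0.02] 0.0538 35.0
0.058 29.17 [0.5498 0.3739 0.0579] [ 0.5 -0.6 -2.3] [ 0.04 -0.   -0.01] 0.0537 35.0
0.057 29.42 [0.5498 0.374  0.0569] [-0.2 -0.2 -2.7] [ 0.04 -0.02  0.05] 0.0541 35.0
0.056 29.67 [0.5499 0.3739 0.0559] [ 0.  -0.2 -2.1] [-0.02 -0.01 -0.02] 0.054 35.0
0.055 29.92 [0.55   0.3741 0.055 ] [ 0.6  0.3 -2.8] [-0.01 -0.06  0.  ] 0.054 35.0
0.054 30.17 [0.55   0.3741 0.055 ] [-2.6 -1.4  6. ] [-0.32  0.49  0.02] 0.0539 35.0
contact
```

The pack is fully down with no side load. Next I'll release it and work the reset slide.

```bash
cat > s9.py <<'E'
from h import *
exec(open("s5.py").read().split("arm.set_g")[0].split("import *")[1])
arm.set_gripper(.058);arm.set_gripper(.076);st("rel")
p=arm.state()["position"];arm.move_l([p[0],p[1],.19],.12)
d=(.5741,-.0754,np.radians(-20.5));Q=quat(d[2])
P=lambda y,z:W(d,(-68,y,z))[0]
arm.reach(P(-37,160),Q);arm.set_gripper(0.0,10)
arm.move_l(P(-37,60),.15);arm.move_l(P(-37,39),.06);f0=st("down")["wrist_force"]
ay=np.array([-np.sin(d[2]),np.cos(d[2]),0])
y=-30.
while y<6:
    arm.move_l(P(y,39),.05);s=arm.state();f=(s["wrist_force"]-f0)
    a=(s["position"][:2]-np.array(d[:2]))@ay[:2]*1000
    print(y,round(a,1),round(f@ay,2),f.round(1),round(s["clock"],2))
    if f@ay<-9 or f[2]>8: break
    y+=3 if y<-8 else 1
E
python3 s9.py
```

```text
rel 30.98 [0.5499 0.374  0.054 ] [0.6 0.3 0. ] [-0.01  0.02 -0.02] 0.0761 0.0
down 36.47 [ 0.4972 -0.0863  0.0387] [-0.2 -0.  -0. ] [-0.1   0.11  0.01] 0.0003 0.0
-30.0 -29.7 -1.63 [ 0.  -1.8  0.5] 36.76
-27.0 -27.0 -0.74 [-0.3 -0.7  1. ] 37.01
-24.0 -23.9 -1.63 [-0.4 -1.6  0.7] 37.26
-21.0 -20.9 -1.57 [ 0.6 -1.9  1.9] 37.51
-18.0 -17.8 -2.06 [-1.2 -1.8  0.9] 37.76
-15.0 -14.9 -2.61 [-1.4 -2.3  2.3] 38.01
-12.0 -11.9 -2.74 [-0.  -2.9  1.1] 38.26
-9.0 -8.9 -2.46 [ 0.8 -2.9  1.6] 38.51
-6.0 -5.9 -2.92 [-0.4 -3.   1. ] 38.76
-5.0 -5.1 -2.95 [ 0.3 -3.3  1.1] 39.01
-4.0 -4.9 -4.94 [-0.1 -5.2  1.9] 39.26
-3.0 -4.9 -6.68 [-2.1 -6.3  2.9] 39.51
-2.0 -4.7 -8.84 [-3.1 -8.3  2.2] 39.76
-1.0 -4.7 -9.91 [-3.2 -9.4  2.9] 40.01
```

End stop reached: position saturates at −4.7 mm while force climbs to 9.9 N. Next I'll release it and check.

```bash
cat > s10.py <<'E'
from h import *
exec(open("s5.py").read().split("arm.set_g")[0].split("import *")[1])
d=(.5741,-.0754,np.radians(-20.5));P=lambda y,z:W(d,(-68,y,z))[0]
arm.move_l(P(-4.5,39),.05);arm.move_l(P(-4.5,110),.35);st("up")
arm.reach([.42,.12,.25],quat(d[2]));arm.sleep(.3);st("home")
t=arm.camera("top");s=arm.camera("scene");cv2.imwrite("pics/ft.png",t);cv2.imwrite("pics/fs.png",s)
c=lambda im,x,y,w=66,h=60:cv2.resize(im[y:y+h,x:x+w],None,fx=5,fy=5,interpolation=cv2.INTER_CUBIC)
cv2.imwrite("pics/fin.png",np.vstack([np.hstack([c(t,349,172),c(t,182,160)]),np.hstack([c(s,292,104),c(s,198,198)])]))
for n,a in(("top",t),("scene",s)):
    b=cv2.imread(f"pics/{n}0.png")
    for m,p in dict(remote=(.71,.155),spool=(.545,.535),loupe=(.44,.515)).items():
        u,v=proj(n,[*p,.01])[0].astype(int); print(n,m,u,v,(np.abs(a.astype(int)-b).max(2)[v-25:v+25,u-28:u+28]>40).sum())
E
python3 s10.py
```

```text
up 40.61 [ 0.5099 -0.0536  0.1113] [-0.6  0.6  0.2] [-0.07  0.08 -0.01] 0.0008 0.0
home 41.87 [0.4202 0.1192 0.2496] [-0.7 -0.1  0.5] [-0.14  0.01  0.02] 0.0005 0.0
top remote 295 138 0
top spool 149 201 11
top loupe 156 241 76
scene remote 238 162 0
scene spool 199 296 0
scene loupe 247 315 16
```

View pics/fin.png

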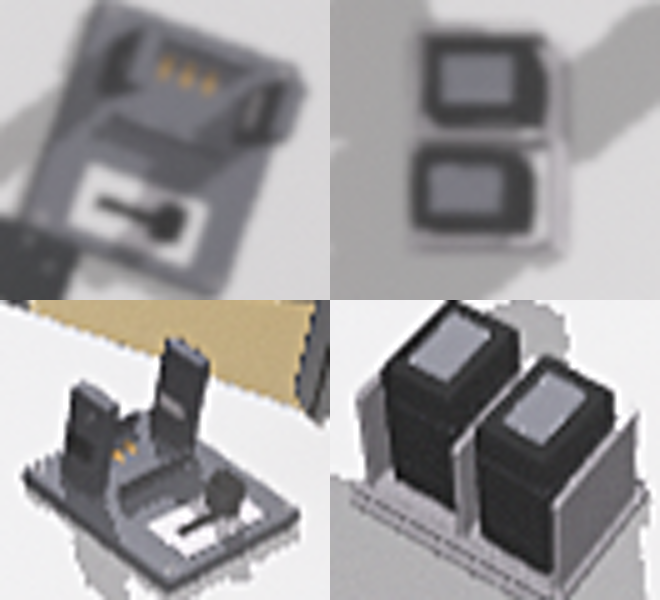

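The final view shows the dock empty with its knob back at rest (170,222). The pack sits level beside the spare in the rack, at (470,190) in the top crop.

```bash
python3 -c "
from cell import arm
print(arm.hand_in())"
```

```text
the job is handed in; nothing more can be done
None
```

The job is handed in at about 42 s on the robot's clock: the pack is upright and fully down in the empty bay, and the dock slide was pushed to its end stop and snapped back. The spare pack and remote look unmoved; small pixel changes around the loupe and spool I took for arm shadow, since the arm never went near them.

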